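Close and latch the lathe guard

TASK

Close the sliding chip guard in front of the lathe and latch it: lift the latch bar by its ball knob over the front of the keeper, push the guard on against its spring buffer, and let the bar drop fully into the keeper's notch so that it holds the guard shut. Work gently, do not force the bar against the keeper, leave the things on the bench where they are, and let go at the end.

Things in the scene. Friction and masses are not known exactly. Their poses are not given: they have to be found in the camera images.
- ball (a point): centre of the black ball knob (28 mm diameter, on a 12 mm stem) on top of the latch bar, 210 mm above the bench while the bar is level and 36 mm above the bar's top. Moving the ball along the rail drags the whole guard; lifting it swings the bar up freely about its hinge; let go, the bar falls by its weight (0.3 kg).
- hinge (a point): hinge axis of the latch bar, on the guard, 165 mm above the bench. The ball's centre is 130 mm ahead of it (along the keeper's +y) and 45 mm above it when the bar is level. The bar is steel, 12 mm thick, 18 mm high.
- nose: nose of the latch bar: steel block at its free end, 10 mm along the rail, 12 mm across, 38 mm high; 60 mm ahead of the ball, 190 mm ahead of the hinge. Origin: centre of its underside, 136 mm above the bench when the bar is level; y points along the bar to its free end, z up.
- keeper: fixed steel post carrying the keeper block. Origin: centre of the post's top, 115 mm above the bench. Its y axis runs along the rail in the closing direction, z up. The block on it is clamped in a slot: its notch's centre lies anywhere from -14 to +14 mm in y from the origin, different each time and not measured: it must be felt.
- block_mid (a point): point 35 mm above the post's origin, level with the top of the block's land. The steel block, from the open side: land 24 mm long; notch 14 mm long, 20 mm deep; end cheek 25 mm thick, 28 mm above the land, a hard stop for the nose. Press on the block with less than 25 N. A level nose reaches 14 mm below the land: bar angle over 0.08 clears the land, over 0.2 it may ride over the cheek.
- latch_bar (a joint): angle of the latch bar, rad: 0 = level, on its rest peg (at the start, and again when fully in the notch); grows as its free end rises, to 0.6.
- guard (a joint): position along its rail (m) of the guard: 0.9 kg, clear screen 180 mm wide, steel frame, greased slide (2 N friction, 6 N drag at 0.1 m/s). Starts at -0.02 to 0.03, grows as it closes; 0.100 with the nose over the post's centre, so 0.084 to 0.116 when latched. From 0.074 on a spring buffer pushes back, 5 N rising 0.1 N per mm: let go unlatched, it springs back.
- finish_jar: bystander: amber jar 64 mm across, 85 mm tall, on the bench. Origin under its centre.
- gouge: bystander: a turning tool 240 mm long lying on the bench.
- turned_bowl: bystander: small wooden bowl, 100 mm across, 45 mm tall, on the bench. Origin under its centre.

How it is judged:
By the outcome, as a careful person would: the job done as asked, in the order asked, and still so for the second after the job is handed in, with the robot touching nothing.
It also fails if it takes over 64 s, if anything falls off the work surface, if the arm or the gripper's body presses on something with over 40 N, if the wrist force passes 120 N, or if a joint passes its speed limit or range.

ROBOT

A 6-joint arm with a two-finger parallel gripper is mounted at the origin on the work surface. World frame = base frame: x ahead of the robot, y to its left, z up, the work surface at z = 0. Lengths are in m, angles in rad, forces in N, time in s.
With the tool pointing down it reaches from about 0.425 to 0.95 m from the base axis. Payload 3.5 kg.
Tool frame: the origin (TCP) lies midway between the tips of the shut fingers; the grasp point (between the pads) lies 19 mm behind it; x points along the fingers, y is the direction in which the jaws open and shut, and the axes are right-handed (so a half turn about x gives the same grasp; the last joint's range is limited). The gripper opens to 85 mm and grips with 20 to 120 N. Pads are 22 mm wide; open, the fingers measure 114 mm over their backs; the gripper's body (76 mm by 85 mm) begins 54 mm behind the grasp point. The pads swing forward as they close: fully open they stand 13 mm farther back than shut.
Start: joints at [-1.49, 0.286, 1.577, -0, 1.279, -0.15], TCP at [0.154, -0.657, 0.231] pointing down, gripper open.
Joint ranges: [-2.77, 2.77], [-0.9, 2.22], [0.21, 2.48], [-1.53, 4.67], [0.24, 2.81], [-2.84, 2.84]. Speed limits (rad/s): [2.79, 2.79, 3.14, 3.14, 3.14, 3.14].

INTERFACE

Orientations are given as [roll, pitch, yaw] about the fixed x, y, z axes, in that order (R = Rz(yaw) Ry(pitch) Rx(roll)).
In Python, from cell import * gives the robot as it stands.
- The arm moves only by the tool play_rows, never from a script. Its argument "motion" is a list that holds one entry, the list of rows, each a list of 5 numbers: the opening, from 0 (shut) to 1 (fully open), then the shift along the tool's x, y, z in cm, then the turn about the tool's x in rad. In form: [[[gripper, tx, ty, tz, yaw], ...]]. A call has exactly 8 rows; each row is the pose to reach, as a shift and turn from the pose commanded when the call began, along the tool's axes at that moment; what a row does not reach only later rows make up. A row lasts 1/10 s, in which the tool goes at most 50 mm and 8.59 degrees, less where a joint would pass 70% of its speed; a pose out of reach is approached as far as the arm can. A call with a gripper value outside its range is refused whole. The fingers move at their own pace and stop on an object; "grip_force" is the grip in N (left out, the last holds). Time passes only in rows, so rows that repeat a pose let the fingers close, or fill a call up. It gives the time, the measured TCP pose, the force and the opening at its end, in the units of the state.
- get_obs(): the state, without advancing time (a new reading comes with each control period).
- capture(name): name is "side" or "top" or "wrist"; returns (picture, depth): 420x560x3 uint8, red, green, blue; 420x560 float32, m along the optical axis (not along the pixel's ray), 0 where there is no reading.
- camera_model(name): a dict with "mtx" (3x3 intrinsics, pixels), "R" (3x3) and "t" (3): a world point X has camera coordinates R X + t. Camera axes: x right, y down, z forward; pixel columns grow to the right and rows downward; lengths in m; the calibration is good to about 2 mm. A picture is of the moment at which its call begins: read the wrist's pose just before it. camera_model takes no time and is no camera call; for the wrist camera it gives the pose at the moment of the call.
- job_done(): hands the job in, once; it reports no verdict.
The state is a dict: "clock": time; "q": joint angles; "joint_velocities": joint speeds; "joint_torque": joint torques, N m; "tool_pos": TCP position; "tool_rot": TCP orientation; "contact_force": force on the tool from outside, world axes, zero at the start; "wrist_torque": the same for the moment, N m; "grip_width": opening from 0.0 (shut) to 1.0 (fully open).
Only numpy, scipy, OpenCV 4.12 (cv2) and the standard library are available. Lean on these libraries where they do the work, as an engineer would, in place of code of your own. Each camera call takes 0.05 s, during which the arm holds its last target.

## Working session

There is one attempt and no reset: what is moved stays moved. The work goes in short steps, Python scripts to look and compute and a tool call to move; the robot and the scene stay as the last step left them, time stands still between calls to the robot, and variables do not carry over. Pictures are saved under pics/ and viewed, and the job is handed in when it is done.

Besides the shell and the picture viewer there is one more tool, called after "Request:" as name([rows], argument=value, ...), one row to a line, values as JSON. play_rows: Moves the arm, as the interface text tells. Its arguments: {"type":"object","properties":{"motion":{"type":"array","items":{"type":"array","items":{"type":"array","items":{"type":"number"}}}},"grip_force":{"type":"number"}},"required":["motion"]}

```bash
ls; mkdir -p pics; python3 - <<'E'
from cell import *
import cv2,numpy as np
o=get_obs();print({k:np.round(v,3) for k,v in o.items()})
for n in("side","top"):
    p,d=capture(n);cv2.imwrite(f"pics/{n}0.png",p[:,:,::-1]);np.save(f"pics/{n}0.npy",d)
    m=camera_model(n);print(n,{k:np.round(v,3).tolist() for k,v in m.items()})
E
```

```text
pics
{'clock': np.float64(0.0), 'q': array([-1.49 ,  0.287,  1.578, -0.   ,  1.279, -0.15 ]), 'joint_velocities': array([ 0.003, -0.001,  0.   , -0.001, -0.002, -0.   ]), 'joint_torque': array([-0.0000e+00, -4.0598e+01, -2.9263e+01, -0.0000e+00,  6.0000e-03,
       -0.0000e+00]), 'tool_pos': array([ 0.154, -0.656,  0.23 ]), 'tool_rot': array([-1.718,  1.568,  1.655]), 'contact_force': array([ 0.232,  0.205, -0.396]), 'wrist_torque': array([-0.078,  0.075, -0.033]), 'grip_width': np.float64(1.003)}
side {'mtx': [[450.158, 0.0, 284.845], [0.0, 450.158, 200.538], [0.0, 0.0, 1.0]], 'R': [[-0.776, -0.63, -0.013], [-0.316, 0.407, -0.857], [0.545, -0.661, -0.516]], 't': [0.386, 0.304, 0.706]}
top {'mtx': [[506.413, 0.0, 273.91], [0.0, 506.413, 212.778], [0.0, 0.0, 1.0]], 'R': [[0.002, -1.0, 0.0], [-0.989, -0.002, -0.149], [0.149, -0.0, -0.989]], 't': [-0.002, 0.5, 1.014]}
```

View pics/side0.png

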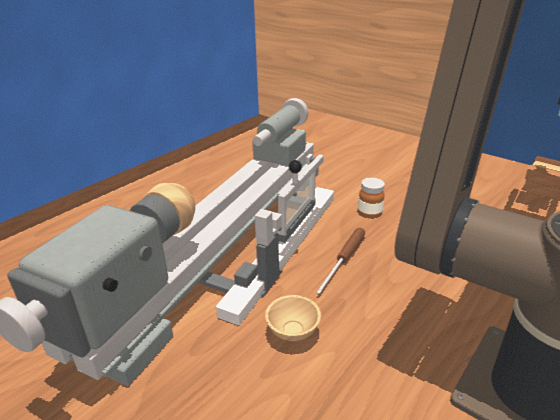

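View pics/top0.png

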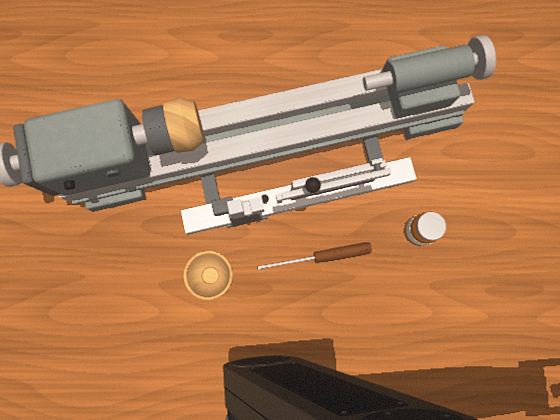

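The side view shows the ball at about (295,166) and the keeper at (267,215). In the top view the ball is at about (313,185), the keeper near (240,208), the bowl at (208,275), the jar at (428,228) and the gouge at (315,255).

```bash
cat > h.py <<'E'
import numpy as np,cv2
from cell import *
def ray(cm,u,v):
    K,R,t=np.array(cm["mtx"]),np.array(cm["R"]),np.array(cm["t"])
    d=R.T@np.linalg.solve(K,[u,v,1.0]);return -R.T@t,d
def onz(n,u,v,z):
    c,d=ray(camera_model(n),u,v);return c+d*(z-c[2])/d[2]
def two(r1,r2):
    A=[];b=[]
    for c,d in(r1,r2):
        d=d/np.linalg.norm(d);P=np.eye(3)-np.outer(d,d);A.append(P);b.append(P@c)
    x=np.linalg.lstsq(np.vstack(A),np.hstack(b),rcond=None)[0]
    return x
def proj(n,X):
    cm=camera_model(n);p=np.array(cm["mtx"])@(np.array(cm["R"])@X+np.array(cm["t"]));return p[:2]/p[2]
def crop(img,u0,v0,u1,v1,s,name):
    cv2.imwrite(name,cv2.resize(img[v0:v1,u0:u1],None,fx=s,fy=s,interpolation=cv2.INTER_CUBIC))
E
python3 - <<'E'
from h import *
t=cv2.imread("pics/top0.png");s=cv2.imread("pics/side0.png")
crop(t,170,140,430,245,3,"pics/tz.png");crop(s,200,130,350,330,3,"pics/sz.png")
E
```

```text
(no output)
```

View pics/tz.png

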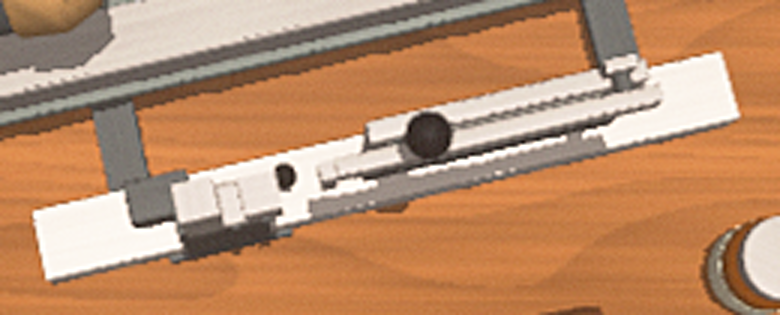

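View pics/sz.png

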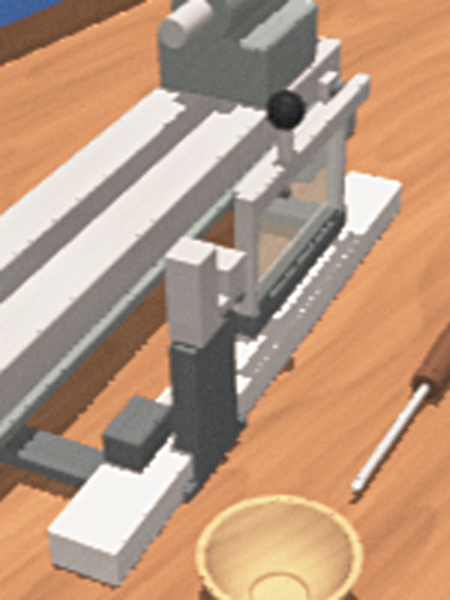

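```bash
python3 - <<'E'
from h import *
t=cv2.imread("pics/top0.png");s=cv2.imread("pics/side0.png")
def ballc(img,u,v,r=12):
    g=img.max(2)[v-r:v+r+1,u-r:u+r+1]
    m=(g<75).astype(np.uint8);n,l,st,c=cv2.connectedComponentsWithStats(m)
    i=l[r,r];print(st[i]);return c[i]+[u-r,v-r]
a=ballc(t,313,185);b=ballc(s,295,166);print(a,b)
P=two(ray(camera_model("top"),*a),ray(camera_model("side"),*b))
print("ball",P,proj("top",P)-a,proj("side",P)-b, onz("top",*a,.21),onz("side",*b,.21))
f=lambda x,y:(170+x/3,140+y/3)
z=.03
for p,q in(((47,282),(740,117)),((33,211),(723,52))):
    A=onz("top",*f(*p),z);B=onz("top",*f(*q),z);d=A-B;print(A,B,np.degrees(np.arctan2(d[1],d[0])),np.linalg.norm(d))
# latch features at z
for nm,p,z in(("nose end",(320,178),.174),("cheek far l",(175,190),.178),("cheek l2",(182,222),.178),("cheek/notch top",(214,181),.178),("c/n bot",(222,222),.178),("land far top",(275,173),.15),("land far bot",(283,207),.15),("notch/land top",(240,183),.15),("n/l bot",(245,216),.15)):
    print(nm,onz("top",*f(*p),z).round(4))
for n,r in (("top",(428,228)),):print("jar",onz("top",*r,.085))
print("bowl",onz("top",208,275,.045))
E
```

```text
[  0   0  25  25 420]
[  6   6  13  13 127]
[313.21904762 184.37857143] [294.62992126 166.19685039]
ball [ 0.52446102 -0.06950082  0.21041359] [0.02632168 0.03904433] [-0.03943305 -0.00548022] [ 0.52461657 -0.06948829  0.21      ] [ 0.52488831 -0.07017823  0.21      ]
[0.45645188 0.18238653 0.03      ] [ 0.57406534 -0.30243117  0.03      ] 103.63613550105795 0.49887987158451036
[0.50620555 0.19352473 0.03      ] [ 0.62111347 -0.29227054  0.03      ] 103.30790618027338 0.4992002308793701
nose end [ 0.5044 -0.0059  0.174 ]
cheek far l [0.4962 0.0812 0.178 ]
cheek l2 [0.4768 0.0767 0.178 ]
cheek/notch top [0.5017 0.0578 0.178 ]
c/n bot [0.4768 0.0528 0.178 ]
land far top [0.5117 0.0219 0.15  ]
land far bot [0.4904 0.0169 0.15  ]
notch/land top [0.5054 0.0436 0.15  ]
n/l bot [0.4847 0.0403 0.15  ]
jar [ 0.46326987 -0.30498602  0.085     ]
bowl [0.37153157 0.13226291 0.045     ]
```

```bash
cat >> h.py <<'E'
from scipy.spatial.transform import Rotation as Ro
ang=np.radians(103.47);U=np.array([np.cos(ang),np.sin(ang),0]);V=np.array([-U[1],U[0],0])
def Rt():
    return Ro.from_euler("xyz",get_obs()["tool_rot"]).as_matrix()
E
python3 - <<'E'
from h import *
s=cv2.imread("pics/side0.png");t=cv2.imread("pics/top0.png")
g=t.max(2)[170:200,298:328];print(g[4:26,4:26])
m=(g<70).astype(np.uint8);n,l,st,c=cv2.connectedComponentsWithStats(m);print(st,c+[298,170])
print(Rt().round(3))
cm=camera_model("top");d=np.load("pics/top0.npy")
v,u=np.mgrid[:420,:560];K=np.array(cm["mtx"])
X=np.stack([(u-K[0,2])/K[0,0]*d,(v-K[1,2])/K[1,1]*d,d],-1)
W=(X-np.array(cm["t"]))@np.array(cm["R"])
B=np.array([.523,-.0685,.21])
r=W-B;a=r@U;p=r@V
for lo in range(-100,180,20):
    print(lo,[ (lambda k: round(float(W[...,2][k].max()),3) if k.any() else None)((a>lo/1e3)&(a<(lo+20)/1e3)&(p>q/1e3)&(p<(q+15)/1e3)&(d>0)) for q in range(-120,90,15)])
E
```

```text
[[194 193 194 196 190 196 195 194 194 199 195 194 194 191 173 155 172 218
  227 221 231 231]
 [203 205 204 199 201 203 201 206 203 202 180 178 191 220 225 226 229 233
  235 234 237 236]
 [204 204 202 202 197 202 168 178 210 234 214 233 252 251 247 240 237 237
  234 232 233 232]
 [200 174 155 176 224 233 240 200 138 123 114 134 153 152 192 242 245 235
  233 233 235 234]
 [215 225 225 233 249 216 162 119  55  44  45  45  49  52  83 156 236 245
  238 238 241 241]
 [233 236 239 246 226 124  50  45  46  57  52  60  61  49  42  60 154 247
  255 250 248 254]
 [236 238 244 238 153  51  51  56  57  62  61  58  63  62  58  46  65 165
  202 228 235 214]
 [237 237 249 198  78  42  56  65  58  65  63  64  63  63  63  53  48  74
  105 128 136 134]
 [238 243 255 191  36  54  61  67  59  63  70  69  75  68  65  54  57  51
  122 157 162 136]
 [246 251 253 162  30  61  61  60  64  69  72  73  73  63  58  61  58  49
   83 146 211 215]
 [255 255 213 106  48  55  62  62  68  75  76  80  70  67  63  64  64  52
   97 202 241 235]
 [191 172 119  61  54  57  60  65  61  70  72  80  71  68  63  63  55  45
   
[... 1949 characters left out ...]
 0.005, 0.003, 0.005, 0.031, 0.033, 0.03, 0.177, 0.177, 0.005, 0.006, 0.003, 0.005, 0.004]
60 [0.092, 0.004, 0.004, 0.004, 0.032, 0.044, 0.05, 0.177, 0.177, 0.004, 0.004, 0.004, 0.006, 0.004]
80 [0.092, 0.005, 0.005, 0.004, 0.031, 0.053, 0.053, 0.154, 0.155, 0.006, 0.004, 0.005, 0.004, 0.004]
100 [0.092, 0.003, 0.003, 0.004, 0.033, 0.047, None, 0.154, 0.153, 0.006, 0.008, 0.004, 0.004, 0.005]
120 [0.095, 0.004, 0.004, 0.004, 0.03, 0.048, 0.052, 0.182, 0.181, 0.004, 0.006, 0.004, 0.005, 0.004]
140 [0.097, 0.004, 0.004, 0.005, 0.056, 0.06, None, 0.181, 0.181, 0.004, 0.004, 0.004, 0.005, 0.004]
160 [0.091, 0.026, 0.027, 0.025, 0.057, 0.06, 0.059, 0.115, 0.113, 0.004, 0.005, 0.004, 0.005, 0.004]
```

Request:
play_rows([
  [[1,-2,-3,-3,0.14],[1,-4,-6.5,-6.5,0.28],[1,-6,-10,-10,0.42],[1,-7,-13.5,-13.5,0.56],[1,-7,-17,-17,0.7],[1,-7,-20.5,-20.5,0.84],[1,-7,-24,-24,0.98],[1,-7,-27,-27,1.12]],
])

```text
clock: 0.9
tool_pos: [0.3544, -0.3332, 0.301]
tool_rot: [-0.569, 1.57, 1.688]
contact_force: [0.2, -0.8, 0.5]
grip_width: 0.997
```

```bash
cat > st.py <<'E'
from h import *
B=onz("top",312.5,185.1,.21)
o=get_obs();R=Rt()
d=B-o["tool_pos"]
print("t",o["clock"],"pos",o["tool_pos"].round(4),"q",o["q"].round(3),"F",o["contact_force"].round(2),"grip",o["grip_width"].round(3))
print("B",B.round(4),"d tool cm",(R.T@d*100).round(2))
y=R[:,1];print("turn to y||V",[ (float(np.arctan2(R[:,2]@(s*V),y@(s*V)))) for s in(1,-1)])
print("ball rel tool: U %.1f V %.1f z %.1f mm"%(d@U*1e3,d@V*1e3,d[2]*1e3))
E
python3 st.py
```

```text
Traceback (most recent call last):
  File "st.py", line 5, in <module>
    print("t",o["clock"],"pos",o["tool_pos"].round(4),"q",o["q"].round(3),"F",o["contact_force"].round(2),"grip",o["grip_width"].round(3))
                                                                                                                 ^^^^^^^^^^^^^^^^^^^^^
AttributeError: 'float' object has no attribute 'round'
```

```bash
sed -i 's/o\["grip_width"\].round(3)/round(float(o["grip_width"]),3)/' st.py
python3 st.py
```

```text
t 0.9 pos [ 0.3544 -0.3332  0.301 ] q [-0.964 -0.189  1.944  0.     1.387  1.492] F [ 0.17 -0.84  0.51] grip 0.997
B [ 0.5233 -0.0682  0.21  ] d tool cm [  9.11 -29.85   9.81]
turn to y||V [0.4506881845902903, -2.690904468999503]
ball rel tool: U 218.4 V -226.0 z -91.0 mm
```

Request:
play_rows([
  [[1,0,-3.5,1.2,-0.14],[1,0,-7.5,2.5,-0.28],[1,0,-11.5,3.8,-0.42],[1,0,-15.5,5.1,-0.56],[1,0,-19.5,6.4,-0.7],[1,0,-23.5,7.7,-0.84],[1,0,-27,8.8,-0.98],[1,0,-29.8,9.8,-1.12]],
])

```text
clock: 1.7
tool_pos: [0.5215, -0.0678, 0.3008]
tool_rot: [-0.807, 1.57, 2.583]
contact_force: [-0.1, -0.2, -0.5]
grip_width: 1.001
```

Request:
play_rows([
  [[1,0,0,0,-0.14],[1,0,0,0,-0.28],[1,0,0,0,-0.42],[1,0,0,0,-0.56],[1,0,0,0,-0.7],[1,0,0,0,-0.84],[1,0,0,0,-0.98],[1,0,0,0,-1.12]],
])

```text
clock: 2.5
tool_pos: [0.5206, -0.0698, 0.3007]
tool_rot: [-1.713, 1.57, 2.795]
contact_force: [-0.9, -0.8, -0.2]
grip_width: 0.999
```

Request:
play_rows([
  [[1,0,0,0,-0.14],[1,0,0,0,-0.28],[1,0,0,0,-0.42],[1,0,0,0,-0.45],[1,0,0,0,-0.45],[1,0,0,0,-0.45],[1,0,0,0,-0.45],[1,0,0,0,-0.45]],
])

```text
clock: 3.3
tool_pos: [0.5209, -0.0699, 0.3012]
tool_rot: [-2.374, 1.571, 2.578]
contact_force: [0.2, 0.1, -0.9]
grip_width: 1.002
```

```bash
python3 st.py; python3 - <<'E'
from h import *
cm=camera_model("wrist")
p,d=capture("wrist");cv2.imwrite("pics/w1.png",p[:,:,::-1]);np.save("pics/w1.npy",d);np.savez("pics/w1cm.npz",**cm)
B=onz("top",312.5,185.1,.21);print(proj("wrist",B))
E
```

```text
t 3.3 pos [ 0.5209 -0.0699  0.3012] q [-0.327 -0.095  1.86   0.     1.377 -0.566] F [ 0.23  0.12 -0.88] grip 1.002
B [ 0.5233 -0.0682  0.21  ] d tool cm [ 9.12  0.27 -0.1 ]
turn to y||V [-3.137188327307035, 0.004404326282758204]
ball rel tool: U 1.0 V -2.7 z -91.2 mm
[289.39044739 215.7450461 ]
```

View pics/w1.png

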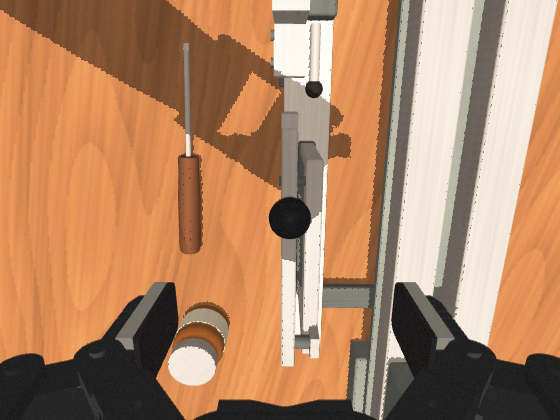

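The wrist view shows the ball at (290,218) between the open fingers, the bar running up to its nose at (289,115), and the keeper block at the top at (290,45). The bystanders are clear.

```bash
python3 - <<'E'
from h import *
cm=dict(np.load("pics/w1cm.npz"))
def oz(u,v,z):
    c,d=ray(cm,u,v);return c+d*(z-c[2])/d[2]
p=cv2.imread("pics/w1.png");m=(p.max(2)<60).astype(np.uint8)
n,l,s,c=cv2.connectedComponentsWithStats(m);i=l[218,290];print(s[i],c[i])
B=oz(*c[i],.21);print(B, ((B-get_obs()["tool_pos"])@U*1e3),((B-get_obs()["tool_pos"])@V*1e3))
for nm,u,v,z in(("nose tip",289.5,113,.174),("hingeend",288,365,.174),("land edge",291,77,.15),("cheek face?",291,24,.15),("cheek top face",291,10,.178)):
    X=oz(u,v,z);print(nm,X.round(4),"rel ball U %.1f V %.1f"%((X-B)@U*1e3,(X-B)@V*1e3))
crop(p,240,0,360,130,5,"pics/w1z.png")
E
```

```text
[ 269  197   42   42 1364] [289.4670088  217.70087977]
[ 0.52367686 -0.06950641  0.21      ] -0.27794610617887033 -2.7572182899887703
nose tip [ 0.5084 -0.0062  0.174 ] rel ball U 65.1 V 0.1
hingeend [ 0.5586 -0.2133  0.174 ] rel ball U -147.9 V -0.5
land edge [0.5039 0.018  0.15  ] rel ball U 89.7 V -1.1
cheek face? [0.4953 0.0524 0.15  ] rel ball U 125.1 V -0.8
cheek top face [0.494  0.0557 0.178 ] rel ball U 128.7 V -0.3
```

View pics/w1z.png

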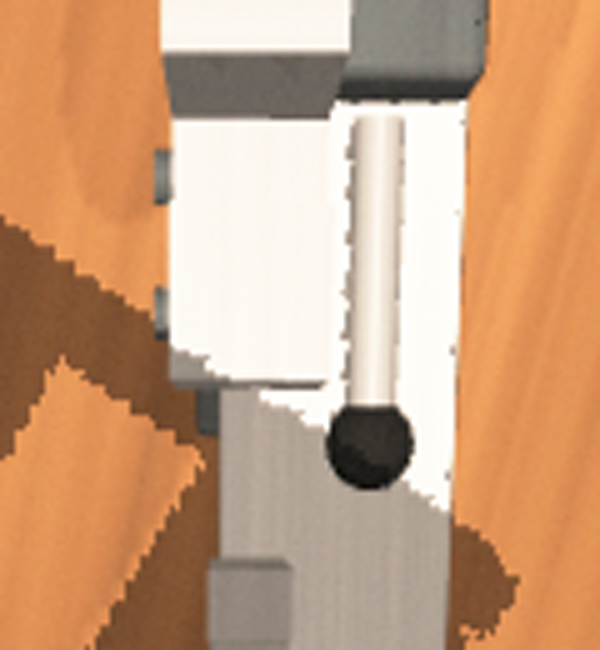

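Request:
play_rows([
  [[1,1,0.28,0,0],[1,2.5,0.28,0,0],[1,4.5,0.28,0,0],[1,6.5,0.28,0,0],[1,8.5,0.28,0,0],[1,10,0.28,0,0],[1,11,0.28,0,0],[1,11.2,0.28,0,0]],
])

```text
clock: 4.15
tool_pos: [0.5228, -0.0689, 0.1874]
tool_rot: [-2.131, 1.568, 2.821]
contact_force: [-0.2, 0.3, -0.6]
grip_width: 1.0
```

```bash
python3 st.py; python3 - <<'E'
from h import *
p,d=capture("wrist");cv2.imwrite("pics/w2.png",p[:,:,::-1])
E
```

```text
t 4.15 pos [ 0.5228 -0.0689  0.1874] q [-0.324  0.003  1.977 -0.     1.165 -0.563] F [-0.22  0.29 -0.61] grip 1.0
B [ 0.5233 -0.0682  0.21  ] d tool cm [-2.26  0.06 -0.06]
turn to y||V [-3.136831303801351, 0.004761349788442218]
ball rel tool: U 0.6 V -0.7 z 22.6 mm
```

View pics/w2.png

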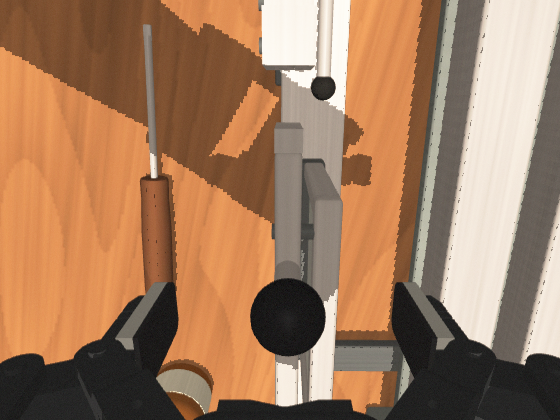

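The ball at (288,317) is centred between the pads, so I close gently.

Request:
play_rows([
  [[0.6,0,0,0,0],[0.5,0,0,0,0],[0.4,0,0,0,0],[0.3,0,0,0,0],[0.2,0,0,0,0],[0.2,0,0,0,0],[0.2,0,0,0,0],[0.2,0,0,0,0]],
], grip_force=40)

```text
clock: 5.0
tool_pos: [0.5241, -0.0693, 0.1902]
tool_rot: [1.11, 1.57, -0.221]
contact_force: [-0.3, 0.2, 3.8]
grip_width: 0.3
```

```bash
python3 st.py; python3 - <<'E'
from h import *
p,d=capture("wrist");cv2.imwrite("pics/w3.png",p[:,:,::-1])
E
```

```text
t 5.0 pos [ 0.5241 -0.0693  0.1902] q [-3.240e-01  1.000e-03  1.974e+00  0.000e+00  1.166e+00 -5.630e-01] F [-0.33  0.2   3.83] grip 0.3
B [ 0.5233 -0.0682  0.21  ] d tool cm [-1.98 -0.05 -0.12]
turn to y||V [-3.1368147978957492, 0.0047778556940438486]
ball rel tool: U 1.2 V 0.5 z 19.8 mm
```

View pics/w3.png

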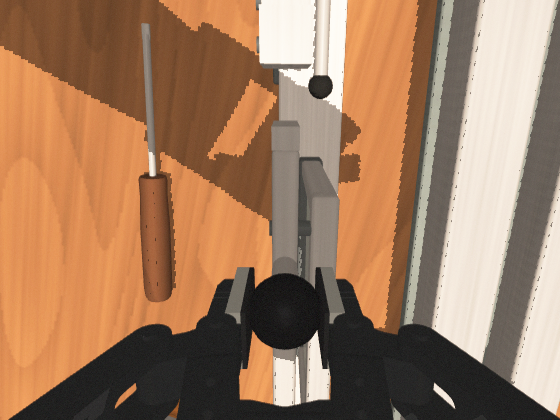

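Ball held. Lift to about 0.12 rad: 15 mm up, and 6 mm back along the ball's arc.

Request:
play_rows([
  [[0.2,-0.2,0,0.08,0],[0.2,-0.45,0,0.18,0],[0.2,-0.7,0,0.28,0],[0.2,-0.95,0,0.38,0],[0.2,-1.2,0,0.48,0],[0.2,-1.4,0,0.57,0],[0.2,-1.55,0,0.63,0],[0.2,-1.6,0,0.63,0]],
])

```text
clock: 5.85
tool_pos: [0.5254, -0.0755, 0.2052]
tool_rot: [1.343, 1.57, 0.011]
contact_force: [5.5, 1.9, -3.5]
grip_width: 0.302
```

```bash
python3 st.py; python3 - <<'E'
from h import *
p,d=capture("side");cv2.imwrite("pics/s4.png",p[:,:,::-1])
crop(cv2.imread("pics/s4.png"),200,100,400,300,3,"pics/s4z.png")
E
```

```text
t 5.85 pos [ 0.5254 -0.0755  0.2052] q [-0.334 -0.01   1.955  0.     1.195 -0.574] F [ 5.47  1.9  -3.5 ] grip 0.302
B [ 0.5233 -0.0682  0.21  ] d tool cm [-0.48 -0.03 -0.75]
turn to y||V [-3.1370949808454793, 0.004497672744313943]
ball rel tool: U 7.5 V 0.3 z 4.8 mm
```

View pics/s4z.png

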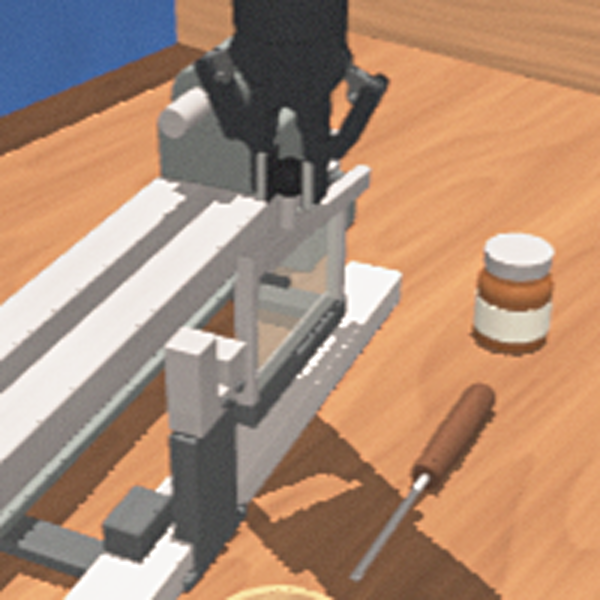

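```bash
python3 - <<'E'
from h import *
p,d=capture("wrist");cv2.imwrite("pics/w4.png",p[:,:,::-1])
print(get_obs()["contact_force"],get_obs()["wrist_torque"])
cm=camera_model("wrist");K=np.array(cm["mtx"])
for u,v in((285,135),(285,180),(285,220)):
    z=d[v,u];X=np.array([(u-K[0,2])/K[0,0]*z,(v-K[1,2])/K[1,1]*z,z]);print(u,v,(np.array(cm["R"]).T@(X-np.array(cm["t"]))).round(4))
E
```

```text
[ 4.89860122  2.35753164 -3.43266869] [ 0.50268259 -0.7613847   0.00299702]
285 135 [ 0.5104 -0.0154  0.1947]
285 180 [ 0.5149 -0.0337  0.1931]
285 220 [ 0.5193 -0.0515  0.1918]
```

View pics/w4.png

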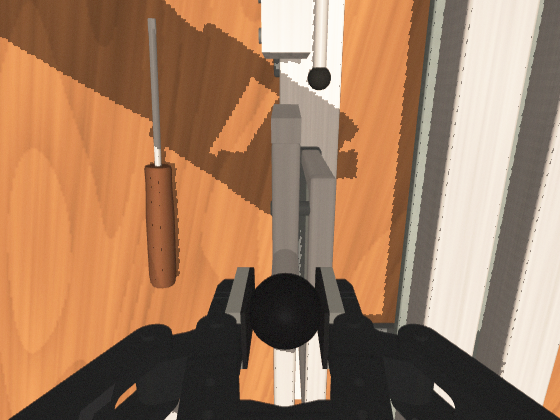

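Bar is up by about 0.11 rad: the nose top reads z 0.195 (was 0.174), which leaves about 7 mm over the land. I ease the 5 N sideways load and advance.

Request:
play_rows([
  [[0.2,0,0.08,-0.2,0],[0.2,-0.05,0.1,-0.8,0],[0.2,-0.1,0.1,-1.5,0],[0.2,-0.1,0.1,-2.2,0],[0.2,-0.1,0.1,-2.9,0],[0.2,-0.1,0.1,-3.6,0],[0.2,-0.1,0.1,-4.1,0],[0.2,-0.1,0.1,-4.3,0]],
])

```text
clock: 6.75
tool_pos: [0.5156, -0.0342, 0.2056]
tool_rot: [-0.526, 1.568, -1.857]
contact_force: [4.6, -3.3, -5.8]
grip_width: 0.304
```

```bash
python3 st.py; python3 - <<'E'
from h import *
f=get_obs()["contact_force"];print("FU %.1f FV %.1f"%(f@U,f@V))
p,d=capture("wrist");cv2.imwrite("pics/w5.png",p[:,:,::-1])
E
```

```text
t 6.75 pos [ 0.5156 -0.0342  0.2056] q [-0.261 -0.042  1.986 -0.003  1.198 -0.501] F [ 4.64 -3.25 -5.79] grip 0.304
B [ 0.5233 -0.0682  0.21  ] d tool cm [-0.43 -0.06  3.49]
turn to y||V [-3.136079344814039, 0.0055133087757541]
ball rel tool: U -34.9 V 0.4 z 4.4 mm
FU -4.2 FV -3.8
```

View pics/w5.png

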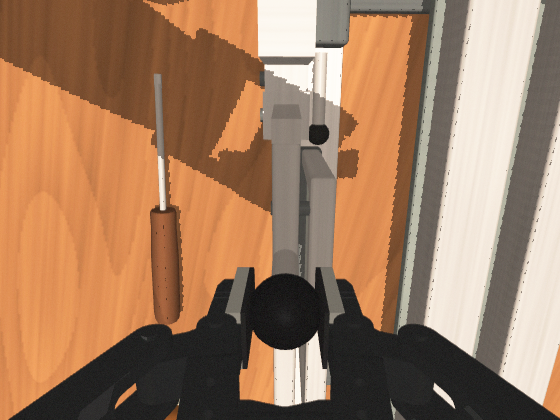

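Request:
play_rows([
  [[0.2,0,0.05,-0.3,0],[0.2,0,0.05,-0.6,0],[0.2,0,0.05,-0.9,0],[0.2,0,0.05,-1.2,0],[0.2,0,0.05,-1.4,0],[0.2,0,0.05,-1.5,0],[0.2,0,0.05,-1.5,0],[0.2,0,0.05,-1.5,0]],
])

```text
clock: 7.6
tool_pos: [0.5124, -0.0206, 0.2054]
tool_rot: [-0.562, 1.566, -1.893]
contact_force: [3.8, -6.7, -7.5]
grip_width: 0.3
```

```bash
python3 st.py; cat > w.py <<'E'
import sys
from h import *
n=sys.argv[1]
o=get_obs();f=o["contact_force"];print("FU %.1f FV %.1f"%(f@U,f@V), "ballU(rel start): %.1f"%((o["tool_pos"]-np.array([.5238,-.0690,0]))@U*1e3))
cm=camera_model("wrist")
p,d=capture("wrist");cv2.imwrite(f"pics/{n}.png",p[:,:,::-1]);np.save(f"pics/{n}.npy",d);np.savez(f"pics/{n}cm.npz",**cm)
crop(p[:,:,::-1],220,0,360,150,5,f"pics/{n}z.png")
K=np.array(cm["mtx"]);G=np.array([.5238,-.0690,0])
for u in (280,288):
  for v in range(0,260,6):
    z=d[v,u];X=np.array([(u-K[0,2])/K[0,0]*z,(v-K[1,2])/K[1,1]*z,z]);W=np.array(cm["R"]).T@(X-np.array(cm["t"]))
    if u==288: print(v,"U %.1f z %.1f"%((W-G)@U*1e3,W[2]*1e3),end=" | ")
E
python3 w.py w6
```

```text
t 7.6 pos [ 0.5124 -0.0206  0.2054] q [-0.236 -0.051  1.995 -0.005  1.198 -0.474] F [ 3.84 -6.71 -7.5 ] grip 0.3
B [ 0.5233 -0.0682  0.21  ] d tool cm [-0.44 -0.07  4.89]
turn to y||V [-3.136359991099999, 0.005232662489794206]
ball rel tool: U -48.8 V 0.4 z 4.6 mm
FU -7.4 FV -2.2 ballU(rel start): 49.7
0 U 194.0 z 29.7 | 6 U 190.1 z 28.6 | 12 U 185.9 z 29.5 | 18 U 181.9 z 28.7 | 24 U 177.7 z 29.1 | 30 U 152.5 z 176.7 | 36 U 150.1 z 177.1 | 42 U 147.8 z 177.7 | 48 U 145.5 z 177.4 | 54 U 143.1 z 178.2 | 60 U 140.9 z 177.6 | 66 U 138.5 z 177.2 | 72 U 136.2 z 176.6 | 78 U 133.7 z 178.1 | 84 U 131.3 z 177.7 | 90 U 128.8 z 176.9 | 96 U 125.9 z 128.9 | 102 U 122.7 z 129.8 | 108 U 121.1 z 170.3 | 114 U 119.3 z 186.7 | 120 U 117.4 z 194.7 | 126 U 115.2 z 196.4 | 132 U 112.9 z 196.4 | 138 U 110.3 z 194.3 | 144 U 107.9 z 193.9 | 150 U 105.6 z 195.2 | 156 U 103.1 z 195.0 | 162 U 100.5 z 194.4 | 168 U 97.6 z 192.3 | 174 U 95.3 z 193.6 | 180 U 92.8 z 193.7 | 186 U 90.3 z 194.1 | 192 U 87.0 z 191.7 | 198 U 84.1 z 191.0 | 204 U 81.8 z 192.2 | 210 U 79.0 z 192.1 | 216 U 76.1 z 191.5 | 222 U 73.0 z 190.9 | 228 U 70.2 z 190.9 | 234 U 67.4 z 191.1 | 240 U 63.9 z 189.5 | 246 U 61.0 z 189.7 | 252 U 58.5 z 190.9 | 258 U 58.2 z 196.7 |
```

View pics/w6z.png

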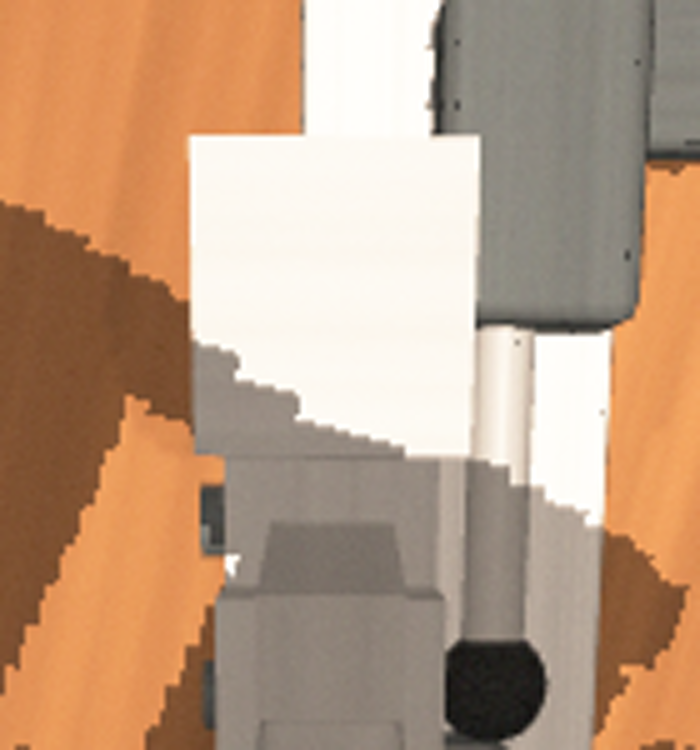

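```bash
python3 - <<'E'
from h import *
cm=dict(np.load("pics/w6cm.npz"));G=np.array([.5238,-.0690,0])
def oz(u,v,z):
    c,d=ray(cm,u,v);X=c+d*(z-c[2])/d[2];return ((X-G)@U*1e3).round(1),((X-G)@V*1e3).round(1)
for nm,a in (("notch/land",(265,118.8,.15)),("notch/land r",(308,119.2,.15)),("cheek edge",(280,91,.178)),("cheek R",(315,80,.178)),("cheek L",(258.2,80,.178)),("land L",(263.5,130,.15)),("land R",(308.5,130,.15)),("nose top edge",(288,118.5,.195)),("nose bot front",(288,104.5,.158)),("nose botL",(274,104.5,.158)),("nose botR",(299,104.5,.158))):print(nm,oz(*a))
E
```

```text
notch/land (np.float64(114.8), np.float64(10.9))
notch/land r (np.float64(114.8), np.float64(-11.3))
cheek edge (np.float64(128.4), np.float64(2.8))
cheek R (np.float64(133.0), np.float64(-12.2))
cheek L (np.float64(132.8), np.float64(12.1))
land L (np.float64(109.2), np.float64(11.7))
land R (np.float64(109.3), np.float64(-11.6))
nose top edge (np.float64(118.0), np.float64(-0.6))
nose bot front (np.float64(122.2), np.float64(-0.8))
nose botL (np.float64(122.2), np.float64(6.0))
nose botR (np.float64(122.2), np.float64(-6.2))
```

The notch spans about U = 114.6 to 128.4 mm and the nose front is at 122.2. I advance 4.5 mm, still lifted, then check.

Request:
play_rows([
  [[0.2,0,0.02,-0.1,0],[0.2,0,0.02,-0.2,0],[0.2,0,0.02,-0.3,0],[0.2,0,0.02,-0.4,0],[0.2,0,0.02,-0.45,0],[0.2,0,0.02,-0.45,0],[0.2,0,0.02,-0.45,0],[0.2,0,0.02,-0.45,0]],
])

```text
clock: 8.45
tool_pos: [0.5114, -0.0164, 0.2053]
tool_rot: [-0.601, 1.565, -1.932]
contact_force: [3.3, -7.6, -8.6]
grip_width: 0.301
```

```bash
python3 st.py;python3 w.py w7
```

```text
t 8.45 pos [ 0.5114 -0.0164  0.2053] q [-0.228 -0.053  1.997 -0.006  1.198 -0.466] F [ 3.3  -7.57 -8.62] grip 0.301
B [ 0.5233 -0.0682  0.21  ] d tool cm [-0.44 -0.07  5.32]
turn to y||V [-3.1363887347206973, 0.005203918869096052]
ball rel tool: U -53.2 V 0.4 z 4.7 mm
FU -8.1 FV -1.4 ballU(rel start): 54.0
0 U 198.7 z 27.2 | 6 U 194.5 z 27.6 | 12 U 190.2 z 29.1 | 18 U 185.9 z 29.8 | 24 U 182.1 z 28.3 | 30 U 177.6 z 29.8 | 36 U 173.5 z 29.5 | 42 U 152.1 z 177.5 | 48 U 149.8 z 178.0 | 54 U 147.5 z 177.5 | 60 U 145.1 z 178.7 | 66 U 142.8 z 177.8 | 72 U 140.4 z 177.2 | 78 U 138.0 z 177.6 | 84 U 135.6 z 177.8 | 90 U 133.1 z 178.1 | 96 U 130.7 z 176.9 | 102 U 126.9 z 129.5 | 108 U 125.3 z 169.8 | 114 U 123.6 z 186.8 | 120 U 121.9 z 196.4 | 126 U 119.4 z 194.8 | 132 U 117.1 z 195.3 | 138 U 114.8 z 195.7 | 144 U 112.0 z 192.9 | 150 U 109.7 z 193.3 | 156 U 107.3 z 194.2 | 162 U 104.9 z 194.7 | 168 U 102.1 z 193.0 | 174 U 99.5 z 192.7 | 180 U 97.1 z 193.7 | 186 U 94.2 z 192.3 | 192 U 91.6 z 192.5 | 198 U 89.0 z 192.7 | 204 U 86.3 z 192.8 | 210 U 83.1 z 191.4 | 216 U 80.0 z 190.2 | 222 U 77.5 z 191.2 | 228 U 74.5 z 190.6 | 234 U 71.6 z 190.8 | 240 U 68.6 z 190.4 | 246 U 65.4 z 189.8 | 252 U 63.1 z 191.5 | 258 U 62.5 z 196.5 |
```

View pics/w7z.png

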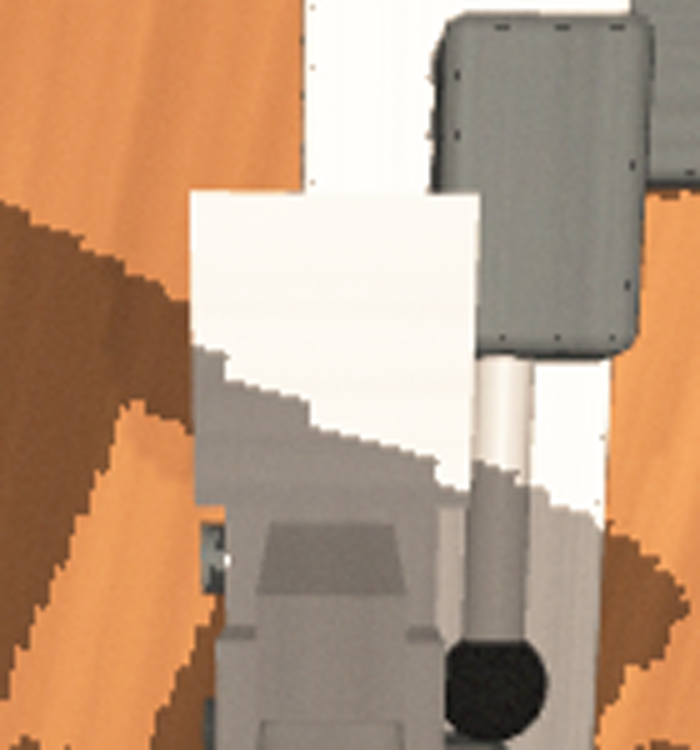

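Nose front is 2 mm short of the cheek. I lower along the arc, the first half only.

Request:
play_rows([
  [[0.2,0.1,0,-0.05,0],[0.2,0.2,0,-0.1,0],[0.2,0.3,0,-0.16,0],[0.2,0.4,0,-0.22,0],[0.2,0.5,0,-0.28,0],[0.2,0.6,0,-0.34,0],[0.2,0.7,0,-0.39,0],[0.2,0.7,0,-0.39,0]],
])

```text
clock: 9.3
tool_pos: [0.5106, -0.0128, 0.1986]
tool_rot: [-0.529, 1.565, -1.859]
contact_force: [2.2, -8.7, -6.7]
grip_width: 0.301
```

```bash
python3 st.py;python3 w.py w8
```

```text
t 9.3 pos [ 0.5106 -0.0128  0.1986] q [-0.221 -0.048  2.006 -0.007  1.185 -0.459] F [ 2.22 -8.72 -6.68] grip 0.301
B [ 0.5233 -0.0682  0.21  ] d tool cm [-1.11 -0.08  5.69]
turn to y||V [-3.1361684845157165, 0.005424169074076904]
ball rel tool: U -56.9 V 0.5 z 11.4 mm
FU -9.0 FV -0.1 ballU(rel start): 57.7
0 U 200.5 z 29.1 | 6 U 196.2 z 31.1 | 12 U 192.4 z 30.1 | 18 U 188.5 z 29.5 | 24 U 184.3 z 30.2 | 30 U 180.1 z 31.1 | 36 U 176.1 z 30.3 | 42 U 172.0 z 30.0 | 48 U 152.8 z 177.5 | 54 U 150.6 z 177.7 | 60 U 148.3 z 177.7 | 66 U 146.1 z 177.4 | 72 U 143.8 z 177.2 | 78 U 141.5 z 177.2 | 84 U 139.2 z 177.1 | 90 U 136.8 z 178.3 | 96 U 134.4 z 177.4 | 102 U 132.0 z 177.1 | 108 U 129.7 z 178.6 | 114 U 126.2 z 159.1 | 120 U 124.8 z 178.8 | 126 U 123.0 z 186.2 | 132 U 120.5 z 184.9 | 138 U 118.0 z 184.5 | 144 U 115.7 z 185.5 | 150 U 113.2 z 185.4 | 156 U 110.6 z 184.8 | 162 U 108.2 z 185.2 | 168 U 105.4 z 184.3 | 174 U 102.9 z 184.4 | 180 U 100.0 z 183.5 | 186 U 97.6 z 184.2 | 192 U 94.6 z 182.9 | 198 U 91.9 z 183.2 | 204 U 89.4 z 183.9 | 210 U 86.4 z 183.1 | 216 U 83.4 z 182.7 | 222 U 80.5 z 182.6 | 228 U 77.7 z 182.7 | 234 U 74.4 z 181.6 | 240 U 71.6 z 181.9 | 246 U 68.9 z 182.6 | 252 U 65.3 z 181.2 | 258 U 64.8 z 186.8 |
```

View pics/w8z.png

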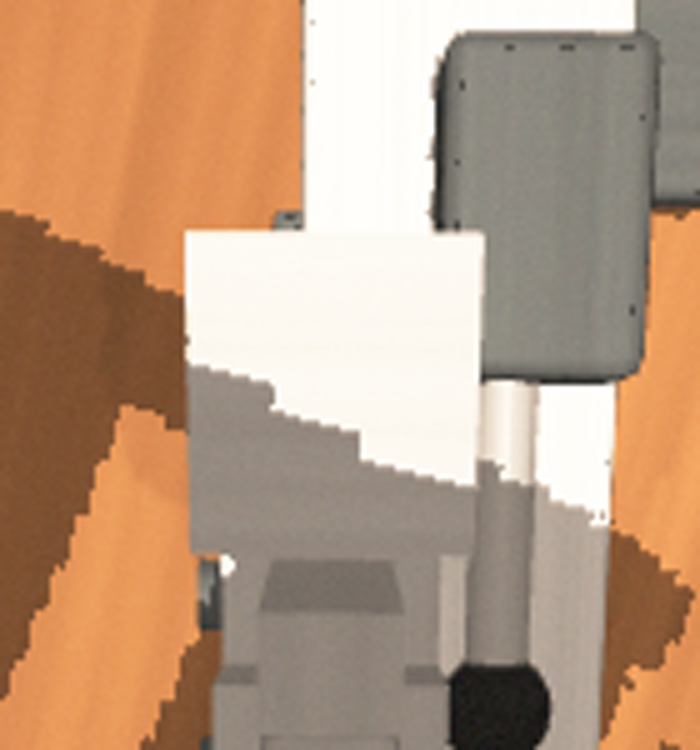

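The nose is inside the notch mouth with about 2 mm clearance on both sides, and there is no contact force. I lower the rest.

Request:
play_rows([
  [[0.2,0.1,0,-0.05,0],[0.2,0.2,0,-0.1,0],[0.2,0.3,0,-0.16,0],[0.2,0.4,0,-0.21,0],[0.2,0.5,0,-0.27,0],[0.2,0.6,0,-0.32,0],[0.2,0.7,0,-0.37,0],[0.2,0.75,0,-0.39,0]],
])

```text
clock: 10.15
tool_pos: [0.5097, -0.0093, 0.1915]
tool_rot: [-0.47, 1.564, -1.801]
contact_force: [2.0, -8.7, -5.4]
grip_width: 0.301
```

```bash
python3 st.py;python3 w.py w9
```

```text
t 10.15 pos [ 0.5097 -0.0093  0.1915] q [-0.214 -0.043  2.014 -0.007  1.171 -0.452] F [ 2.01 -8.73 -5.36] grip 0.301
B [ 0.5233 -0.0682  0.21  ] d tool cm [-1.81 -0.09  6.06]
turn to y||V [-3.1359815321466655, 0.005611121443127896]
ball rel tool: U -60.5 V 0.5 z 18.5 mm
FU -9.0 FV 0.1 ballU(rel start): 61.4
0 U 202.6 z 29.0 | 6 U 198.6 z 29.7 | 12 U 194.8 z 29.3 | 18 U 190.7 z 29.9 | 24 U 187.2 z 27.6 | 30 U 182.9 z 29.4 | 36 U 178.9 z 29.0 | 42 U 174.7 z 29.9 | 48 U 170.7 z 28.6 | 54 U 153.6 z 177.9 | 60 U 151.4 z 178.2 | 66 U 149.3 z 177.3 | 72 U 147.2 z 176.4 | 78 U 144.9 z 177.4 | 84 U 142.7 z 177.5 | 90 U 140.4 z 177.1 | 96 U 138.2 z 178.4 | 102 U 135.9 z 178.7 | 108 U 133.6 z 178.0 | 114 U 131.1 z 175.9 | 120 U 128.8 z 177.1 | 126 U 126.2 z 174.5 | 132 U 123.9 z 175.4 | 138 U 121.4 z 175.6 | 144 U 118.8 z 174.7 | 150 U 116.4 z 175.4 | 156 U 113.8 z 175.0 | 162 U 111.1 z 174.2 | 168 U 108.8 z 176.0 | 174 U 106.0 z 174.8 | 180 U 103.4 z 175.4 | 186 U 100.7 z 175.1 | 192 U 97.9 z 174.9 | 198 U 95.2 z 174.8 | 204 U 92.4 z 174.8 | 210 U 89.6 z 174.7 | 216 U 86.7 z 174.6 | 222 U 84.1 z 175.3 | 228 U 81.2 z 175.1 | 234 U 78.4 z 175.3 | 240 U 74.7 z 173.6 | 246 U 72.3 z 175.0 | 252 U 69.0 z 174.3 | 258 U 66.9 z 176.4 |
```

View pics/w9z.png

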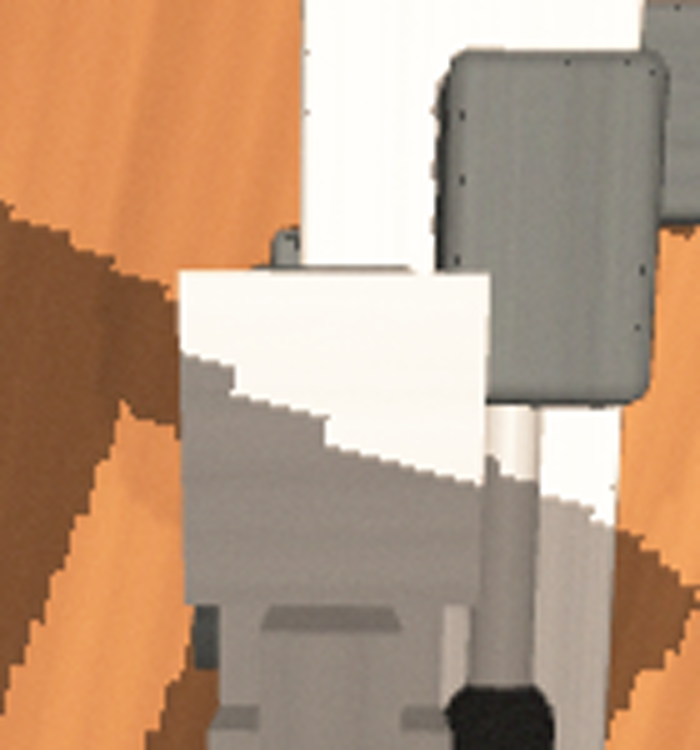

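Bar is nearly level (top at about z 0.175) and deep in the notch. I lower the last millimetre and ease back so the notch takes the spring load.

Request:
play_rows([
  [[0.2,0.05,0,0,0],[0.2,0.1,0,0,0],[0.2,0.12,0,0.03,0],[0.2,0.12,0,0.07,0],[0.2,0.12,0,0.11,0],[0.2,0.12,0,0.15,0],[0.2,0.12,0,0.19,0],[0.2,0.12,0,0.19,0]],
])

```text
clock: 11.0
tool_pos: [0.5097, -0.0091, 0.1905]
tool_rot: [-1.277, 1.568, -2.607]
contact_force: [-0.8, -5.0, -2.4]
grip_width: 0.299
```

```bash
python3 st.py;python3 w.py w10|head -c 150
```

```text
t 11.0 pos [ 0.5097 -0.0091  0.1905] q [-2.160e-01 -4.100e-02  2.015e+00 -2.000e-03  1.171e+00 -4.550e-01] F [-0.83 -5.03 -2.43] grip 0.299
B [ 0.5233 -0.0682  0.21  ] d tool cm [-1.95 -0.09  6.07]
turn to y||V [-3.1363518326759543, 0.005240820913838747]
ball rel tool: U -60.7 V 0.5 z 19.5 mm
FU -4.7 FV 2.0 ballU(rel start): 61.5
0 U 203.3 z 29.8 | 6 U 199.4 z 30.0 | 12 U 195.6 z 29.6 | 18 U 191.6 z 30.0 | 24 U 187.8 z 29.2 | 30 U 183.7 z 2
```

Request:
play_rows([
  [[0.2,0,0,0.04,0],[0.2,0,0,0.08,0],[0.2,0,0,0.12,0],[0.2,0,0,0.16,0],[0.2,0,0,0.2,0],[0.2,0,0,0.2,0],[0.2,0,0,0.2,0],[0.2,0,0,0.2,0]],
])

```text
clock: 11.85
tool_pos: [0.5101, -0.0106, 0.1905]
tool_rot: [-1.621, 1.568, -2.951]
contact_force: [-3.5, -4.2, -1.4]
grip_width: 0.304
```

```bash
python3 st.py;python3 w.py w11|head -c 150
```

```text
t 11.85 pos [ 0.5101 -0.0106  0.1905] q [-2.190e-01 -4.000e-02  2.013e+00 -1.000e-03  1.171e+00 -4.590e-01] F [-3.55 -4.22 -1.39] grip 0.304
B [ 0.5233 -0.0682  0.21  ] d tool cm [-1.95 -0.09  5.91]
turn to y||V [-3.1364541479950874, 0.005138505594705934]
ball rel tool: U -59.1 V 0.6 z 19.5 mm
FU -3.3 FV 4.4 ballU(rel start): 60.0
0 U 201.9 z 30.0 | 6 U 198.2 z 29.4 | 12 U 194.3 z 29.3 | 18 U 190.4 z 29.3 | 24 U 186.3 z 30.5 | 30 U 182.4 z 2
```

Request:
play_rows([
  [[0.2,0,-0.04,0.04,0],[0.2,0,-0.08,0.08,0],[0.2,0,-0.1,0.12,0],[0.2,0,-0.1,0.15,0],[0.2,0,-0.1,0.15,0],[0.2,0,-0.1,0.15,0],[0.2,0,-0.1,0.15,0],[0.2,0,-0.1,0.15,0]],
])

```text
clock: 12.7
tool_pos: [0.5101, -0.0107, 0.1905]
tool_rot: [-3.1, 1.567, 1.852]
contact_force: [-2.7, 4.8, -2.4]
grip_width: 0.299
```

```bash
python3 st.py;python3 w.py w12
```

```text
t 12.7 pos [ 0.5101 -0.0107  0.1905] q [-0.221 -0.041  2.014  0.003  1.17  -0.462] F [-2.7   4.79 -2.41] grip 0.299
B [ 0.5233 -0.0682  0.21  ] d tool cm [-1.97 -0.08  5.9 ]
turn to y||V [-3.136964196451548, 0.004628457138245318]
ball rel tool: U -59.0 V 0.6 z 19.5 mm
FU 5.3 FV 1.5 ballU(rel start): 59.9
0 U 202.7 z 29.0 | 6 U 198.6 z 29.8 | 12 U 194.7 z 29.7 | 18 U 191.0 z 28.6 | 24 U 186.8 z 29.8 | 30 U 182.8 z 29.7 | 36 U 178.8 z 30.1 | 42 U 174.7 z 30.2 | 48 U 170.6 z 29.8 | 54 U 152.3 z 176.8 | 60 U 150.1 z 177.5 | 66 U 147.8 z 178.7 | 72 U 145.7 z 177.5 | 78 U 143.5 z 177.8 | 84 U 141.3 z 178.3 | 90 U 139.1 z 176.9 | 96 U 136.8 z 176.5 | 102 U 134.5 z 177.0 | 108 U 132.2 z 177.9 | 114 U 129.8 z 176.0 | 120 U 124.5 z 128.8 | 126 U 124.5 z 169.4 | 132 U 122.3 z 172.7 | 138 U 119.8 z 173.0 | 144 U 117.4 z 173.6 | 150 U 114.8 z 173.4 | 156 U 112.2 z 173.0 | 162 U 109.8 z 173.8 | 168 U 107.2 z 174.2 | 174 U 104.4 z 173.1 | 180 U 101.8 z 173.6 | 186 U 99.2 z 173.7 | 192 U 96.3 z 173.2 | 198 U 93.6 z 173.1 | 204 U 137.2 z 332.9 | 210 U 88.1 z 173.5 | 216 U 85.3 z 173.5 | 222 U 82.3 z 173.3 | 228 U 79.3 z 172.8 | 234 U 76.7 z 173.7 | 240 U 73.4 z 172.8 | 246 U 70.9 z 174.1 | 252 U 67.5 z 173.1 | 258 U 64.9 z 174.0 |
```

View pics/w12z.png

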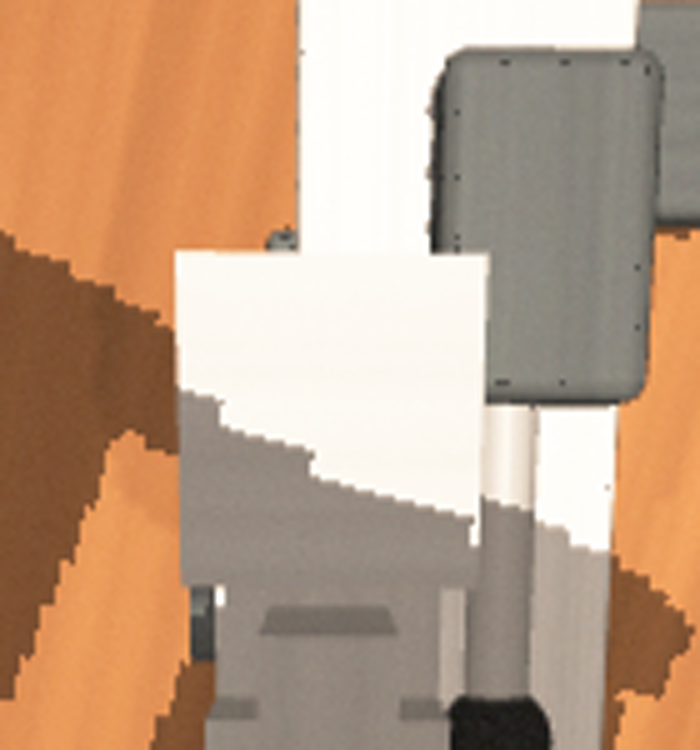

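Pulling back now meets +5 N with no motion, so the notch holds the guard. The bar top at z 0.173 is level. I relax the pull and open.

Request:
play_rows([
  [[0.2,0,-0.03,-0.08,0],[0.2,0,-0.03,-0.1,0],[0.25,0,-0.03,-0.1,0],[0.35,0,-0.03,-0.1,0],[0.5,0,-0.03,-0.1,0],[0.7,0,-0.03,-0.1,0],[1,0,-0.03,-0.1,0],[1,0,-0.03,-0.1,0]],
])

```text
clock: 13.55
tool_pos: [0.5101, -0.0115, 0.191]
tool_rot: [0.765, 1.57, -0.566]
contact_force: [-0.7, -0.1, 0.8]
grip_width: 0.977
```

Request:
play_rows([
  [[1,0,0,0,0],[1,0,0,0,0],[1,-0.5,0,0,0],[1,-2,0,0,0],[1,-4,0,0,0],[1,-6,0,0,0],[1,-8,0,0,0],[1,-10,0,0,0]],
])

```text
clock: 14.35
tool_pos: [0.5101, -0.0112, 0.2931]
tool_rot: [1.102, 1.569, -0.229]
contact_force: [0.8, 0.1, -0.1]
grip_width: 1.002
```

```bash
python3 st.py;python3 w.py w13; python3 - <<'E'
from h import *
p,d=capture("side");crop(p[:,:,::-1],180,100,400,300,3,"pics/s13.png")
E
```

```text
t 14.35 pos [ 0.5101 -0.0112  0.2931] q [-0.221 -0.128  1.905 -0.     1.363 -0.461] F [ 0.81  0.07 -0.07] grip 1.002
B [ 0.5233 -0.0682  0.21  ] d tool cm [ 8.31 -0.09  5.84]
turn to y||V [-3.1366904655042163, 0.0049021880855769475]
ball rel tool: U -58.5 V 0.4 z -83.1 mm
FU -0.1 FV -0.8 ballU(rel start): 59.4
0 U 223.0 z 28.7 | 6 U 217.8 z 28.7 | 12 U 212.6 z 28.9 | 18 U 207.3 z 29.0 | 24 U 201.9 z 29.5 | 30 U 196.6 z 29.2 | 36 U 191.4 z 27.9 | 42 U 185.6 z 30.4 | 48 U 180.3 z 28.7 | 54 U 174.8 z 28.8 | 60 U 169.2 z 28.5 | 66 U 158.0 z 114.0 | 72 U 150.2 z 179.0 | 78 U 146.6 z 178.2 | 84 U 143.0 z 176.4 | 90 U 139.2 z 177.6 | 96 U 135.5 z 177.4 | 102 U 131.7 z 178.7 | 108 U 126.2 z 130.6 | 114 U 123.8 z 174.5 | 120 U 119.8 z 173.7 | 126 U 116.0 z 175.2 | 132 U 111.7 z 173.0 | 138 U 107.7 z 173.8 | 144 U 103.5 z 172.6 | 150 U 99.2 z 172.1 | 156 U 95.2 z 173.5 | 162 U 91.2 z 174.8 | 168 U 86.8 z 174.1 | 174 U 82.5 z 174.3 | 180 U 78.0 z 173.6 | 186 U 73.6 z 173.8 | 192 U 69.3 z 174.3 | 198 U 64.6 z 173.5 | 204 U 72.3 z 215.1 | 210 U 69.3 z 217.9 | 216 U 66.4 z 220.8 | 222 U 63.4 z 223.1 | 228 U 59.7 z 223.7 | 234 U 55.5 z 222.9 | 240 U 50.4 z 220.0 | 246 U 27.2 z 174.6 | 252 U 22.0 z 174.0 | 258 U 17.3 z 174.5 |
```

View pics/w13.png

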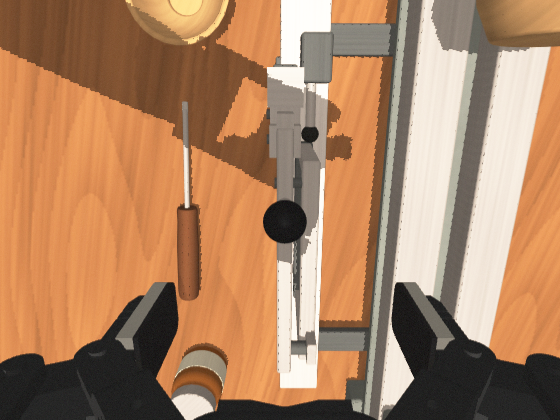

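View pics/s13.png

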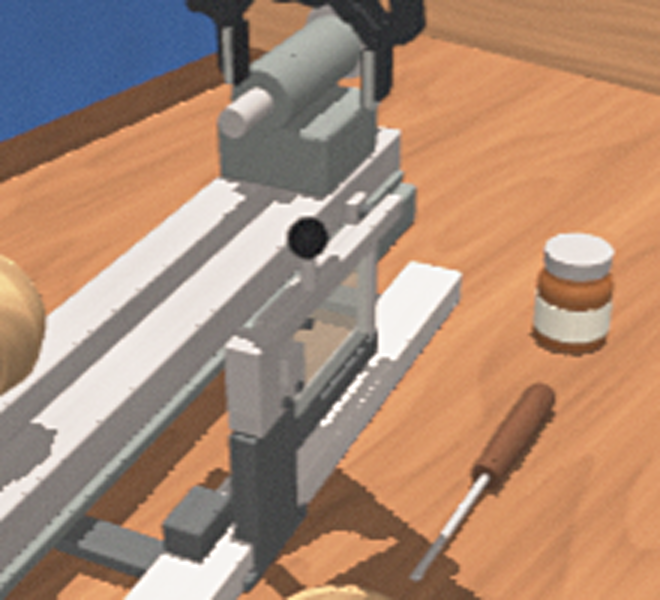

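Released and clear. The bar is level (top at z 0.174), the nose sits in the notch at the land-side wall, and the guard has stayed shut. The bystanders look unmoved.

```bash
python3 - <<'E'
from h import *
p,d=capture("top")
q=cv2.imread("pics/top0.png")
p=p[:,:,::-1]
df=cv2.absdiff(p,q).max(2)
for n,(a,b,c,e) in dict(bowl=(180,245,236,302),gouge=(255,238,375,275),jar=(400,208,450,248)).items(): print(n,(df[b:e,a:c]>60).mean().round(3))
print(job_done())
E
```

```text
bowl 0.472
gouge 0.348
jar 0.0
the job is handed in; nothing more can be done
None
```

```bash
python3 - <<'E'
from h import *
def oz(f,u,v,z):
    c,d=ray(dict(np.load(f"pics/{f}cm.npz")),u,v);return (c+d*(z-c[2])/d[2]).round(4)
print("gouge tip",oz("w1",186,44,.01),oz("w13",185,103,.01));print("handle end",oz("w1",190,251,.02),oz("w13",189,297,.02))
X=[.3715,.1323,.045];a,b=cv2.imread("pics/side0.png"),cv2.imread("pics/s13.png")
print("bowl now wrist rim bottom",oz("w13",180,44,.045))
E
```

```text
gouge tip [0.388  0.0295 0.01  ] [0.3883 0.0286 0.01  ]
handle end [ 0.4326 -0.2018  0.02  ] [ 0.4327 -0.2021  0.02  ]
bowl now wrist rim bottom [0.3835 0.0842 0.045 ]
```

The guard is closed and latched, and I handed the job in at about 14.5 s of the 64 s allowed.

**What I did:** I gripped the ball knob at 40 N and lifted the bar to about 0.115 rad. I pushed the guard on about 60 mm, with the nose clear above the land and short of the cheek. Then I lowered the bar along its arc into the notch, eased the guard back until the notch wall held it, opened the gripper and raised it clear.

**Last checks:**
- **Latch:** The bar's top reads z ≈ 0.174 m, which is level. The nose sits in the notch, and the guard did not spring back after release.
- **Hold:** Before letting go, pulling back met about 5 N with no movement.
- **Forces:** At the readings, the wrist force stayed under about 13 N, and after release it was back to about zero.
- **Finding the notch:** I located the notch from the camera views, and the only feeling was that backward pull. It stopped within about 1 mm of the wall position I had measured.

**Check that disagreed:** Comparing top pictures from before and after, the jar showed no change. The bowl and gouge regions did differ, probably from the arm and its shadow being in view.
- **Gouge:** Re-measured from the wrist views after hand-in, it is within 1 mm of where it was.
- **Bowl:** Its near rim lies about 50 mm from the centre I first measured, which fits its 50 mm radius. I did not re-measure its centre.

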